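# Cover the mixing bowl, then hold the dusty cast box open

### The arm

A 6-joint arm with a two-finger parallel gripper is mounted at the origin on a cart in front of the work surface, level with it; the furniture and walls round the work are solid. World frame = base frame: x ahead of the robot, y to its left, z up, the work surface at z = 0. Lengths are in m, angles in degrees, forces in N, time in s.
With the tool pointing down it reaches from about 0.4 to 0.825 m from the base axis. Payload 7 kg.
Tool frame: the origin (TCP) lies on the front face of the gripper's body, between the roots of the fingers; the fingertips stand 66 mm ahead of it and the grasp point (between the pads) lies 47 mm ahead of it; z points along the fingers, y is the line along which they close (so a half turn about z gives the same grasp; the last joint's range is limited). The gripper opens to 88 mm and grips with 3 to 60 N. Pads are 19 mm wide; open, the fingers measure 130 mm over their backs; the gripper's body (78 mm by 193 mm) begins 47 mm behind the grasp point.
Start: joints at [-51.331, 20.546, 0.682, 0, -70.136, -16.507], TCP at [0.255, -0.625, 0.292] pointing down, gripper open.
Joint ranges: [-176.03, 176.03], [-82.01, 121.73], [-58.28, 71.71], [-173.87, 95.51], [-174.79, -0.11], [-173.66, 173.66]. Speed limits (degrees/s): [136.94, 136.94, 172.46, 180, 180, 180].

### API

Orientations are given as [roll, pitch, yaw] about the fixed x, y, z axes, in that order (R = Rz(yaw) Ry(pitch) Rx(roll)).
In Python, from plant import ctrl gives the robot as it stands.
- The arm moves only by the tool send_rows, never from a script. Its argument "deltas" is a list of rows, each a list of 2 entries, a list of its own where there are three numbers: the shift along the tool's x, y, z each as a share of 800 mm, from -1 to 1, then the turn about the tool's z as a share of 90 degrees, from -1 to 1. A call has exactly 5 rows; each row is the pose to reach, as a shift and turn from the pose commanded when the call began, along the tool's axes at that moment; what a row does not reach only later rows make up. A row lasts 1/12 s, in which the tool goes at most 41.7 mm and 7.16 degrees, less where a joint would pass 70% of its speed; a pose out of reach is approached as far as the arm can. A call with a number of a shift or a turn outside -1 to 1 is refused whole. A call with a gripper value outside its range is refused whole. "gripper" is the opening, from 0 (shut) to 1 (fully open), set as the call begins (left out, the last holds). The fingers move at their own pace and stop on an object; the grip force is fixed at half the most. Time passes only in rows, so rows that repeat a pose let the fingers close, or fill a call up. It gives the time, the measured TCP pose, the force, the opening and the grip force at its end, in the units of the state.
- ctrl.get_obs(): the state, without advancing time (a new reading comes with each control period).
- ctrl.snapshot(name): name is "scene" or "top"; returns a dict with "color" (384x512x3 uint8, red, green, blue), "vertical_fov" (degrees; the focal length in pixels is half the picture's height over the tangent of half this angle, whatever the lens; pixels are square), "cx", "cy" (the principal point, pixels), "rvec" (rotation vector, rad) and "tvec" (3), from world to camera coordinates, as OpenCV has them. Camera axes: x right, y down, z forward; pixel columns grow to the right and rows downward; lengths in m; the calibration is good to about 2 mm. A picture is of the moment at which its call begins. There is no depth.
- ctrl.close_job(): hands the job in; it is judged then, once.
Trained networks look in a picture, given as the dict that the camera call returned (one of the last four; its "shot" number tells which), for a name from the list of things; names that differ only in an ending like _2 or _b are one class to them, and where a whole thing is asked for, a point or a joint stands for the part that bears it (a point fixed in the world has none). Each returns a list of dicts, best first, with "conf" (0 to 1); they miss things now and then, are a little off and sometimes report something else, mostly with a low value. They report only what shows in the picture. A call takes as long as a camera call.
- ctrl.boxes_of(picture, thing): "xy" ([column, row] as shares, 0 to 1, of the picture: columns of its width, rows of its height, amid what is visible of it).
- ctrl.cut_out(picture, thing): "pixels" (384x512 bool, what is visible of it) and "xy" ([column, row] as shares, 0 to 1, of the picture: columns of its width, rows of its height, amid what is visible of it).
The state is a dict: "clock": time; "joint_pos": joint angles; "qvel": joint speeds; "tau": joint torques, N m; "tool_pos": TCP position; "orientation": TCP orientation; "force": force on the tool from outside, world axes, zero at the start; "moment": the same for the moment, N m; "opening": finger opening in m; "gripper_force": force on a finger pad.
Only numpy, scipy, OpenCV 4.12 (cv2) and the standard library are available. Lean on these libraries where they do the work, as an engineer would, in place of code of your own. Each camera call takes 0.05 s, during which the arm holds its last target. There are 200 camera calls.

### The job

A colleague needs both hands to take a cast out of the dusty grey cast box, whose blue lid falls shut by itself. First put the loose white cover on the blue mixing bowl so that it sits seated and level on the rim and no dust can fall in, leaving the bowl where it stands; only then raise the box lid by its handle to about 45 degrees and hold it there with the gripper: finish while still holding it, with nothing else propping it. Leave the two jars and the tape roll alone.

Things in the scene. Friction and masses are not known exactly. Their poses are not given: they have to be found in the camera images.
- cast_box: Grey open-topped box fixed to the table, 110 (x) x 170 (y) x 80 mm high, two plaster casts in it, a small label holder on its front. Origin: centre of its underside. x points from the front (handle side) to the back (hinge side), y along the hinge, z up. Closed by the blue lid; place and yaw vary.
- lid_hinge (a point): On the box's blue lid, a 116 x 174 x 6 mm plate of about 0.3 kg with a steel U-shaped bar handle at its front. This point lies on the hinge line at the middle of the back top edge of the box, 59 mm behind the box centre (box +x) and 80 mm above its underside; at the closed lid the axes are parallel to the box's, and the plate spans x from -116 to 0, z from 1 to 7 mm. It turns about the y axis of the box.
- lid (a joint): Opening angle of the blue lid in rad: 0 = shut, grows as the front edge with the handle rises (0.785 = 45 degrees), stop at 1.3. The hinge has no spring and almost no friction: let go anywhere, the lid falls shut.
- lid_handle (a point): Middle of the straight handle bar of the lid: a round steel bar 10 mm thick and 90 mm long, parallel to the hinge (box y), 48 mm in front of the lid's front edge and 164 mm from the hinge line, 4 mm above it at the closed lid (so 84 mm above the table). Between bar and lid edge is a free gap of 43 mm, about 80 mm wide between the two arms of the U, open above and below. The bar can turn in a grip as the lid rises.
- bowl: Blue rubber mixing bowl, loose, 0.15 kg, widening upwards: 100 mm across the rim, 60 mm high, mouth about 88 mm wide inside the rim. Origin: centre of its underside, z up.
- bowl_rim (a point): Centre of the bowl's mouth, at rim height, 60 mm above its underside.
- cover: Loose white round cover, 0.08 kg, 108 mm across, 45 mm high in all, lying upright on the table on its plug. Origin: centre of its underside, z up. From below: a tapered plug 72 to 79 mm across from z = 0 to 8 mm, which goes inside the bowl's mouth; a disc 108 mm across from 8 to 13 mm, which rests on the rim; a black round knob 24 mm across, from 22 to 45 mm (18 mm across at its foot, from 13 mm), by which to lift it.
- cover_seat (a point): Centre of the underside of the cover's disc, 8 mm above the cover's origin. When the cover is seated this point is at the centre of the bowl's mouth.
- alu_case: Large fixed aluminium case, 300 x 413 x 206 mm high, standing behind the bowl, the cover and the box; not part of the job. Origin: centre of its underside; its y axis runs along its front face (direction 1.83 rad from world x), which is 143 mm from the origin towards -x. Keep wide grippers parallel to that face when working low in front of it.
- jar_pumice: Bystander: jar with a dark blue lid, 58 mm across, 70 mm high. Origin: centre of its underside.
- jar_wax: Bystander: jar with a crimson lid, 44 mm across, 50 mm high. Origin: centre of its underside.
- tape_roll: Bystander: roll of masking tape lying flat, 96 mm across, 25 mm high. Origin: centre of its underside.

How it is judged (in metres and radians):
On the way, in this order (a step that is already met when the one before it is completed fails the run):
1. the cover sits seated and level on the bowl and the hand is off it (horizontal distance between cover_seat and bowl_rim below 0.009 m and z of cover_seat in the frame of bowl between 0.0565 and 0.0635 m and angle between each of cover, bowl's own z axis and vertical below 0.06 rad and contact force between each of the fingers, the arm and cover below 0.05 N), for 0.3 s.
2. the fingers hold the box lid still at about 45 degrees (value of joint lid between 0.645 and 0.925 rad and contact force between the fingers and lid above 0.25 N and velocity of joint lid between -0.08 and 0.08 rad/s), for 0.3 s.
At the end, for the whole second after the job is handed in: The fingers alone hold the lid still, 37 to 53 degrees open; the cover sits on the bowl, untouched, centred within 9 mm, down on the rim within 3.5 mm, level within 0.06 rad; the bowl stands upright within 30 mm of its start, and so do the two jars and the tape roll (all of step 1 and all of step 2 and distance of each of bowl, jar_pumice, jar_wax, tape_roll from where it was at the start of the episode below 0.03 m and contact force between lid and bowl below 0.1 N and contact force between lid and cover below 0.1 N and contact force between lid and jar_pumice below 0.1 N and contact force between lid and jar_wax below 0.1 N and contact force between lid and tape_roll below 0.1 N); the arm keeps its last pose, push and grip.
It fails at once if the lid is opened before the bowl is covered (value of joint lid above 0.2 rad and distance between cover_seat and bowl_rim above 0.015 m).
It fails at once if the bowl is knocked over (angle between bowl's own z axis and vertical above 0.5 rad).
It fails at once if a jar or the tape roll is pushed away (distance of jar_pumice from where it was at the start of the episode above 0.03 m).
It fails at once if a jar or the tape roll is pushed away (distance of jar_wax from where it was at the start of the episode above 0.03 m).
It fails at once if a jar or the tape roll is pushed away (distance of tape_roll from where it was at the start of the episode above 0.03 m).
It also fails if it takes over 58 s, if anything falls off the work surface, if the arm or the gripper's body presses on something with over 40 N, if the wrist force passes 120 N, or if a joint passes its speed limit or range.

## Working session

There is one attempt and no reset: what is moved stays moved. The work goes in short steps, Python scripts to look and compute and a tool call to move; the robot and the scene stay as the last step left them, time stands still between calls to the robot, and variables do not carry over. Pictures are saved under pics/ and viewed, at most 10 in all, crops included, and the job is handed in when it is done.

Besides the shell and the picture viewer there is one more tool, called by a JSON object that holds its "op" and its "data". send_rows: Moves the arm, as the interface text tells. Shift numbers are shares of 800 mm and turn numbers shares of 90 degrees, none past 1 either way. Its arguments: {"type":"object","properties":{"deltas":{"type":"array","items":{"type":"array"}},"gripper":{"type":"number"}},"required":["deltas"]}

```bash
mkdir -p pics; cat > h.py <<'E'
import numpy as np, cv2
from plant import ctrl
def cam(s):
    H=s['color'].shape[0]; f=H/2/np.tan(np.radians(s['vertical_fov'])/2)
    K=np.array([[f,0,s['cx']],[0,f,s['cy']],[0,0,1]]); R=cv2.Rodrigues(np.array(s['rvec'],float))[0]
    return K,R,np.array(s['tvec'],float).ravel()
def ray(s,uv,z):
    K,R,t=cam(s); d=R.T@np.linalg.inv(K)@np.array([uv[0],uv[1],1]); c=-R.T@t
    return c+d*(z-c[2])/d[2]
def proj(s,p):
    K,R,t=cam(s); q=K@(R@np.array(p,float)+t); return q[:2]/q[2]
E
cat > a.py <<'E'
from h import *
o=ctrl.get_obs(); print({k:o[k] for k in('clock','tool_pos','orientation','opening')})
ims=[]
zs=dict(cast_box=.06,lid_hinge=.085,lid_handle=.084,bowl=.04,bowl_rim=.06,cover=.02,cover_seat=.01,jar_pumice=.05,jar_wax=.04,tape_roll=.02)
for n in('scene','top'):
    s=ctrl.snapshot(n); K,R,t=cam(s); print(n,'f',K[0,0],'c',-R.T@t)
    for k,z in zs.items():
        for m in ctrl.cut_out(s,k)[:2]:
            uv=np.array(m['xy'])*[512,384]; ys,xs=np.nonzero(m['pixels'])
            print(k,round(m['conf'],2),uv.round(),ray(s,uv,z).round(3)[:2],xs.min(),xs.max(),ys.min(),ys.max())
    cv2.imwrite(f'pics/{n}.png',cv2.resize(s['color'][...,::-1],(768,576)))
E
python3 a.py
```

```text
{'clock': 0.0, 'tool_pos': array([ 0.25445874, -0.62478184,  0.29122177]), 'orientation': array([ 1.79902945e+02, -9.25352924e-03, -1.57843465e+02]), 'opening': 0.08777007422640962}
scene f 375.5481577733616 c [0.0938242  0.85783371 0.62649607]
cast_box 0.78 [287. 169.] [ 0.5   -0.153] 266 321 149 198
lid_hinge 0.57 [288. 164.] [ 0.495 -0.144] 267 320 149 175
lid_handle 0.81 [286. 164.] [ 0.499 -0.14 ] 268 320 150 174
lid_handle 0.53 [250. 284.] [0.359 0.379] 226 273 266 301
bowl 0.94 [279. 214.] [0.432 0.068] 261 297 201 233
bowl 0.63 [250. 282.] [0.383 0.334] 227 272 267 301
bowl_rim 0.73 [280. 214.] [0.418 0.092] 261 297 201 233
cover 0.77 [249. 283.] [0.394 0.319] 226 272 266 301
cover_seat 0.77 [251. 281.] [0.397 0.303] 225 273 266 301
cover_seat 0.36 [289. 163.] [ 0.549 -0.29 ] 266 321 149 176
jar_pumice 0.64 [261. 200.] [0.501 0.038] 254 274 185 212
tape_roll 0.78 [265. 318.] [0.319 0.393] 241 289 304 352
tape_roll 0.6 [263. 196.] [ 0.529 -0.028] 254 273 185 210
top f 401.5749616921588 c [0.37887089 0.07714641 1.45528075]
cast_box 0.75 [325. 188.] [ 0.503 -0.171] 293 352 162 220
lid_hinge 0.61 [325. 189.] [ 0.498 -0.167] 294 352 162 220
lid_handle 0.76 [323. 187.] [ 0.504 -0.159] 295 351 163 220
bowl 0.97 [254. 208.] [0.43  0.075] 240 267 195 222
bowl_rim 0.68 [251. 209.] [0.423 0.088] 240 267 195 222
cover 0.89 [188. 215.] [0.4   0.309] 174 203 201 230
cover_seat 0.72 [189. 217.] [0.391 0.307] 174 203 201 230
cover_seat 0.28 [246. 210.] [0.421 0.103] 240 267 195 222
jar_pumice 0.48 [274. 185.] [0.512 0.007] 266 282 178 194
jar_pumice 0.34 [325. 188.] [ 0.504 -0.171] 295 352 162 220
tape_roll 0.63 [152. 245.] [0.289 0.432] 147 173 227 251
```

View pics/scene.png

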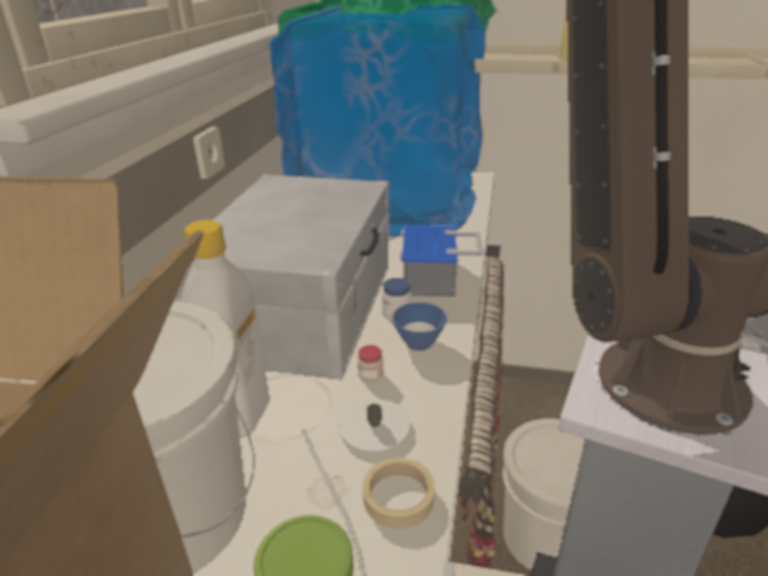

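View pics/top.png

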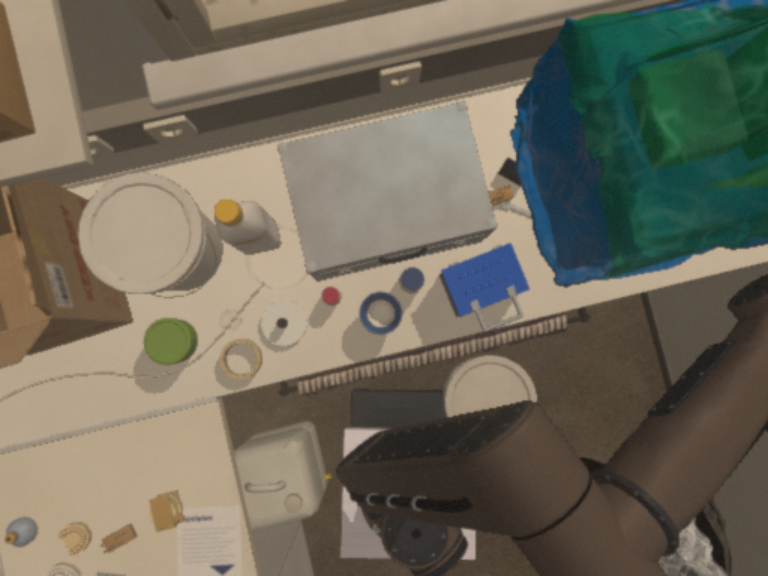

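The scene view shows the cover at about (375,425), the bowl at (420,325) and the blue lid at (430,245), with its handle on the robot side. In the top view they are at (282,323), (381,313) and (485,280), and the jars are at (331,296) and (412,279). Next I'll refine the poses.

```bash
cat >> h.py <<'E'
def plane(s,mask,z):
    c=max(cv2.findContours(mask.astype(np.uint8),cv2.RETR_EXTERNAL,cv2.CHAIN_APPROX_NONE)[0],key=cv2.contourArea)[:,0].astype(float)
    return np.array([ray(s,p,z)[:2] for p in c],np.float32)
def disc(s,thing,z):
    m=ctrl.cut_out(s,thing)[0]; p=plane(s,m['pixels'],z); return m['conf'],cv2.minEnclosingCircle(p),cv2.fitEllipse(p)
def totool(dw):   # world shift -> tool axes shares
    from scipy.spatial.transform import Rotation as Ro
    o=ctrl.get_obs(); return (Ro.from_euler('xyz',o['orientation'],degrees=True).as_matrix().T@np.array(dw)/.8).round(4)
E
cat > b.py <<'E'
from h import *
s=ctrl.snapshot('top'); c=ctrl.snapshot('scene')
for k,z in(('bowl',.06),('cover',.0105),('jar_pumice',.07),('jar_wax',.05)):
    for im in(s,c):
        try: print(k,disc(im,k,z))
        except Exception as e: print(k,e)
hsv=cv2.cvtColor(s['color'],cv2.COLOR_RGB2HSV)
b=cv2.inRange(hsv,(105,120,60),(130,255,255)); 
w=np.zeros_like(b); w[155:230,285:355]=b[155:230,285:355]
p=plane(s,w,.087); r=cv2.minAreaRect(p); print('lid',r,cv2.boxPoints(r).round(3).tolist())
w=np.zeros_like(b); w[190:226,236:272]=b[190:226,236:272]
print('bowl blue',cv2.minEnclosingCircle(plane(s,w,.06)))
cv2.imwrite('pics/crop.png',cv2.resize(s['color'][150:270,140:360,::-1],None,fx=3.6,fy=3.6))
E
python3 b.py
```

```text
bowl (0.55, ((0.426492303609848, 0.07749956101179123), 0.051356758922338486), ((0.4257051646709442, 0.07694926857948303), (0.09597737342119217, 0.09877615422010422), 136.57876586914062))
bowl (0.96, ((0.4187416136264801, 0.10341814905405045), 0.07490544021129608), ((0.4197790026664734, 0.09828171133995056), (0.0932900533080101, 0.14645631611347198), 25.054973602294922))
cover (0.93, ((0.3985990881919861, 0.30840185284614563), 0.05371665582060814), ((0.3985447585582733, 0.3088235855102539), (0.10146588832139969, 0.10450083017349243), 33.91224670410156))
cover (0.88, ((0.3975274860858917, 0.3087064325809479), 0.05578869953751564), ((0.39934030175209045, 0.3097352385520935), (0.10396122932434082, 0.10904840379953384), 28.33695411682129))
jar_pumice (0.7, ((0.5045457482337952, 0.007960132323205471), 0.028515905141830444), ((0.5043025016784668, 0.006840030197054148), (0.051043350249528885, 0.05477110296487808), 62.284584045410156))
jar_pumice (0.93, ((0.48857319355010986, 0.05302516743540764), 0.07249264419078827), ((0.49277883768081665, 0.04369466379284859), (0.05551162362098694, 0.13930
[... 524 characters left out ...]
058594) [[0.4230000078678131, -0.10300000011920929], [0.48899999260902405, -0.2590000033378601], [0.5920000076293945, -0.2150000035762787], [0.5260000228881836, -0.05900000035762787]]Traceback (most recent call last):
  File "b.py", line 12, in <module>
    print('bowl blue',cv2.minEnclosingCircle(plane(s,w,.06)))
                                             ~~~~~^^^^^^^^^
  File "h.py", line 13, in plane
    c=max(cv2.findContours(mask.astype(np.uint8),cv2.RETR_EXTERNAL,cv2.CHAIN_APPROX_NONE)[0],key=cv2.contourArea)[:,0].astype(float)
      ~~~^^^^^^^^^^^^^^^^^^^^^^^^^^^^^^^^^^^^^^^^^^^^^^^^^^^^^^^^^^^^^^^^^^^^^^^^^^^^^^^^^^^^^^^^^^^^^^^^^^^^^^^^
ValueError: max() iterable argument is empty
```

{"op": "send_rows", "data": {"deltas": [[[-0.02,0.04,-0.015],0.02],[[-0.04,0.08,-0.03],0.04],[[-0.06,0.12,-0.045],0.06],[[-0.08,0.16,-0.06],0.08],[[-0.1,0.19,-0.075],0.08]], "gripper": 0.7}}

```text
clock: 2.02
tool_pos: [0.2706, -0.4521, 0.3528]
orientation: [180.0, 0.0, -165.2]
force: [0.6, 0.3, -1.5]
opening: 0.063
gripper_force: 0.0
```

{"op": "send_rows", "data": {"deltas": [[[-0.028,0.04,0],0],[[-0.056,0.08,0],0],[[-0.084,0.12,0],0],[[-0.112,0.16,0],0],[[-0.14,0.2,0],0]]}}

```text
clock: 2.43
tool_pos: [0.3382, -0.269, 0.3525]
orientation: [-180.0, 0.1, -165.1]
force: [1.2, -1.1, 0.2]
opening: 0.0612
gripper_force: 0.0
```

{"op": "send_rows", "data": {"deltas": [[[-0.028,0.04,0],0],[[-0.056,0.08,0],0],[[-0.084,0.12,0],0],[[-0.112,0.16,0],0],[[-0.14,0.2,0],0]]}}

```text
clock: 2.85
tool_pos: [0.4051, -0.0853, 0.3528]
orientation: [-180.0, 0.1, -165.0]
force: [1.1, -0.8, -0.5]
opening: 0.061
gripper_force: 0.0
```

{"op": "send_rows", "data": {"deltas": [[[-0.012,0.048,0],0],[[-0.024,0.096,0],0],[[-0.036,0.144,0],0],[[-0.048,0.192,0],0],[[-0.06,0.24,0],0]]}}

```text
clock: 3.27
tool_pos: [0.4012, 0.1126, 0.3527]
orientation: [180.0, 0.1, -165.0]
force: [1.7, 0.1, 0.1]
opening: 0.0612
gripper_force: 0.0
```

{"op": "send_rows", "data": {"deltas": [[[-0.012,0.048,0.01],0],[[-0.024,0.096,0.02],0],[[-0.036,0.144,0.03],0],[[-0.048,0.192,0.04],0],[[-0.058,0.239,0.05],0]]}}

```text
clock: 3.68
tool_pos: [0.397, 0.3095, 0.3121]
orientation: [180.0, 0.1, -165.0]
force: [0.9, -0.0, -0.4]
opening: 0.0617
gripper_force: 0.0
```

{"op": "send_rows", "data": {"deltas": [[[0,0,0.04],0],[[0,0,0.08],0],[[0,0,0.12],0],[[0,0,0.16],0],[[0,0,0.16],0]]}}

```text
clock: 4.1
tool_pos: [0.3952, 0.3049, 0.1788]
orientation: [-179.7, -0.4, -165.1]
force: [-0.5, -1.5, -0.4]
opening: 0.0612
gripper_force: 0.0
```

```bash
cat > c.py <<'E'
from h import *
o=ctrl.get_obs(); print(o['clock'],o['tool_pos'].round(4),o['orientation'].round(2),o['joint_pos'])
p=o['tool_pos']; print('to cover',totool([.3985-p[0],.3085-p[1],.085-p[2]]))
s=ctrl.snapshot('scene'); print('TCP px',proj(s,p),'tip',proj(s,p-[0,0,.066]),'cover',proj(s,[.3985,.3085,.04]))
cv2.imwrite('pics/c.png',cv2.resize(s['color'][180:330,160:360,::-1],None,fx=4,fy=4))
E
python3 c.py
```

```text
4.1 [0.3952 0.3049 0.1788] [-179.69   -0.43 -165.1 ] [ 6.01801007e+01  1.05028329e+01 -2.96257821e+01 -1.14729495e-01
 -5.03943747e+01 -1.35202611e+02]
to cover [-0.006   0.004   0.1172]
TCP px [249.67359668 221.43032734] tip [250.43798831 246.62651053] cover [249.16669402 272.6545242 ]
```

View pics/c.png

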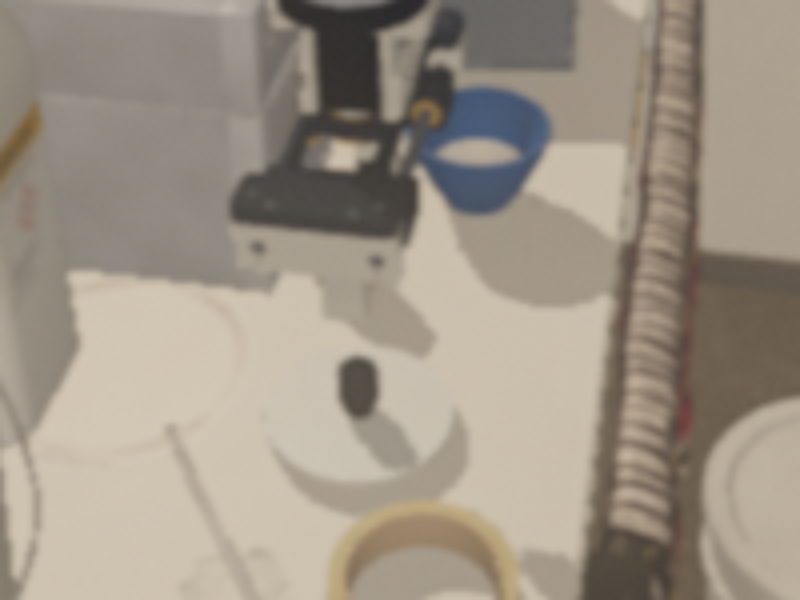

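The gripper hovers in line with the knob, which is at crop (357,385). The bowl at (485,145) and the tape roll are clear of it.

{"op": "send_rows", "data": {"deltas": [[[0,0,0.03],0],[[0,0,0.06],0],[[0,0,0.09],0],[[0,0,0.1],0],[[0,0,0.1],0]]}}

```text
clock: 4.57
tool_pos: [0.3976, 0.3074, 0.1043]
orientation: [-179.9, -0.0, -165.0]
force: [0.5, 0.9, 0.3]
opening: 0.0613
gripper_force: 0.0
```

{"op": "send_rows", "data": {"deltas": [[[0,0,0],0],[[0,0,0],0],[[0,0,0],0],[[0,0,0],0],[[0,0,0],0]]}}

```text
clock: 4.98
tool_pos: [0.3976, 0.3078, 0.1051]
orientation: [179.9, 0.1, -165.0]
force: [-0.2, -0.5, -0.6]
opening: 0.0615
gripper_force: 0.0
```

Centred within 1 mm, so I'll go down 20 mm and grip.

{"op": "send_rows", "data": {"deltas": [[[-0.001,0,0.012],0],[[-0.001,0,0.025],0],[[-0.001,0,0.025],0],[[-0.001,0,0.025],0],[[-0.001,0,0.025],0]]}}

```text
clock: 5.4
tool_pos: [0.3982, 0.3076, 0.0841]
orientation: [-180.0, -0.0, -165.0]
force: [0.0, -0.1, -0.2]
opening: 0.0611
gripper_force: 0.0
```

{"op": "send_rows", "data": {"deltas": [[[0,0,0],0],[[0,0,0],0],[[0,0,0],0],[[0,0,0],0],[[0,0,0],0]], "gripper": 0}}

```text
clock: 5.82
tool_pos: [0.3982, 0.3077, 0.0843]
orientation: [180.0, 0.0, -165.0]
force: [1.5, 0.3, 0.8]
opening: 0.0336
gripper_force: 0.0
```

{"op": "send_rows", "data": {"deltas": [[[0,0,0],0],[[0,0,0],0],[[0,0,0],0],[[0,0,0],0],[[0,0,0],0]]}}

```text
clock: 6.23
tool_pos: [0.3982, 0.3077, 0.0843]
orientation: [180.0, 0.0, -165.0]
force: [-0.7, 0.7, 0.7]
opening: 0.0228
gripper_force: 30.0
```

{"op": "send_rows", "data": {"deltas": [[[0,0,-0.03],0],[[0,0,-0.06],0],[[0,0,-0.1],0],[[0,0,-0.14],0],[[0,0,-0.14],0]]}}

```text
clock: 6.65
tool_pos: [0.4, 0.3097, 0.202]
orientation: [179.7, 0.4, -165.0]
force: [1.3, 1.3, -0.2]
opening: 0.0228
gripper_force: 30.0
```

```bash
cat > d.py <<'E'
from h import *
o=ctrl.get_obs(); p=o['tool_pos']; print(o['clock'],p.round(4),o['opening'],o['gripper_force'])
s=ctrl.snapshot('top'); z=p[2]-.0843+.0105
a=disc(s,'cover',z); b=disc(s,'bowl',.06); print('cover',a,'bowl',b)
c=np.array(a[1][0]); print('cover-tcp',c-p[:2])
print('shift by tcp',totool([.426-p[0],.0772-p[1],.1363-p[2]]))
E
python3 d.py
```

```text
6.65 [0.4    0.3097 0.202 ] 0.022840309015683447 30.000083791092038Traceback (most recent call last):
  File "d.py", line 4, in <module>
    a=disc(s,'cover',z); b=disc(s,'bowl',.06); print('cover',a,'bowl',b)
  File "h.py", line 16, in disc
    m=ctrl.cut_out(s,thing)[0]; p=plane(s,m['pixels'],z); return m['conf'],cv2.minEnclosingCircle(p),cv2.fitEllipse(p)
      ~~~~~~~~~~~~~~~~~~~~~^^^
IndexError: list index out of range
```

{"op": "send_rows", "data": {"deltas": [[[0.006,-0.04,0],0],[[0.012,-0.08,0],0],[[0.018,-0.12,0],0],[[0.024,-0.16,0],0],[[0.03,-0.2,0],0]]}}

```text
clock: 7.17
tool_pos: [0.4153, 0.1448, 0.1947]
orientation: [-179.9, -0.2, -165.0]
force: [0.5, -0.1, -0.2]
opening: 0.0229
gripper_force: 30.0
```

{"op": "send_rows", "data": {"deltas": [[[0.006,-0.04,0],0],[[0.0115,-0.08,0.01],0],[[0.0115,-0.088,0.02],0],[[0.0115,-0.088,0.03],0],[[0.0115,-0.088,0.03],0]]}}

```text
clock: 7.58
tool_pos: [0.4244, 0.0755, 0.1698]
orientation: [-179.9, -0.2, -165.2]
force: [-1.2, -0.1, -1.5]
opening: 0.023
gripper_force: 30.0
```

{"op": "send_rows", "data": {"deltas": [[[0,0,0],0],[[0,0,0],0],[[0,0,0],0],[[0,0,0],0],[[0,0,0],0]]}}

```text
clock: 8.0
tool_pos: [0.4257, 0.0771, 0.1724]
orientation: [180.0, 0.0, -165.0]
force: [0.1, 0.7, -1.2]
opening: 0.0233
gripper_force: 30.0
```

```bash
cat > d.py <<'E'
from h import *
o=ctrl.get_obs(); p=o['tool_pos']; print(o['clock'],p.round(4),o['opening'],o['gripper_force'])
s=ctrl.snapshot('scene'); dz=p[2]-.0843
for k,z in(('cover',dz+.0105),('bowl',.06)):
    for m in ctrl.cut_out(s,k)[:1]:
        ys,xs=np.nonzero(m['pixels']); print(k,m['conf'],xs.min(),xs.max(),ys.min(),ys.max())
        q=p*[1,1,0]+[0,0,z] if k=='cover' else np.array([.426,.0772,.06]); r=.054 if k=='cover' else .05
        c=np.array([proj(s,q+[r*np.cos(t),r*np.sin(t),0]) for t in np.linspace(0,6.28,90)]); print(' model',c.min(0),c.max(0))
print('shift',totool([.426-p[0],.0772-p[1],.1363-p[2]]))
cv2.imwrite('pics/d.png',cv2.resize(s['color'][130:250,200:340,::-1],None,fx=5,fy=5))
E
python3 d.py
```

```text
8.0 [0.4257 0.0771 0.1724] 0.02325097594323531 29.999918073881418
cover 0.59 260 298 191 209
 model [259.65978902 187.89375296] [300.40872092 209.43077991]
bowl 0.74 261 297 207 233
 model [261.1640542  200.41591234] [298.15393584 220.98404743]
shift [-0.0004  0.0001  0.0452]
```

View pics/d.png

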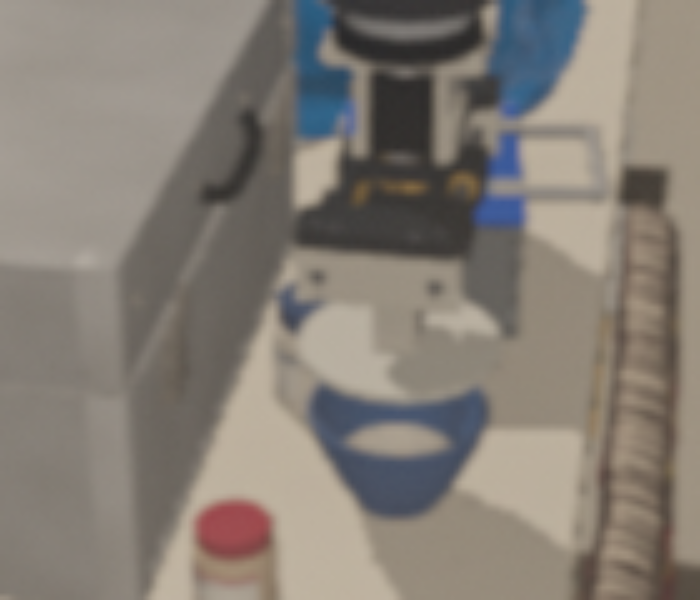

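The cover hangs level over the bowl, and both are centred at crop column 400. I'll lower it.

{"op": "send_rows", "data": {"deltas": [[[0,0,0.012],0],[[0,0,0.024],0],[[0,0,0.034],0],[[0,0,0.04],0],[[0,0,0.044],0]]}}

```text
clock: 8.57
tool_pos: [0.4254, 0.0763, 0.1364]
orientation: [-180.0, -0.0, -165.0]
force: [-0.3, 0.5, -1.0]
opening: 0.0232
gripper_force: 30.0
```

{"op": "send_rows", "data": {"deltas": [[[0,0,0],0],[[0,0,0.001],0],[[0,0,0.001],0],[[0,0,0.001],0],[[0,0,0.001],0]]}}

```text
clock: 8.98
tool_pos: [0.4257, 0.0765, 0.1364]
orientation: [180.0, 0.0, -165.0]
force: [-0.7, 0.2, -1.6]
opening: 0.0232
gripper_force: 30.0
```

{"op": "send_rows", "data": {"deltas": [[[0,0,0],0],[[0,0,0],0],[[0,0,0],0],[[0,0,0],0],[[0,0,0],0]], "gripper": 0.5}}

```text
clock: 9.4
tool_pos: [0.4256, 0.0765, 0.1362]
orientation: [180.0, 0.0, -165.0]
force: [0.2, -0.7, -0.1]
opening: 0.0433
gripper_force: 0.0
```

{"op": "send_rows", "data": {"deltas": [[[0,0,-0.02],0],[[0,0,-0.05],0],[[0,0,-0.09],0],[[0,0,-0.13],0],[[0,0,-0.17],0]]}}

```text
clock: 9.82
tool_pos: [0.4252, 0.0762, 0.2737]
orientation: [-180.0, -0.0, -165.0]
force: [0.9, 0.7, 0.4]
opening: 0.044
gripper_force: 0.0
```

{"op": "send_rows", "data": {"deltas": [[[0.015,-0.04,0],0],[[0.03,-0.08,0],0],[[0.045,-0.12,0],0],[[0.06,-0.16,0],0],[[0.075,-0.2,0],0]]}}

```text
clock: 10.23
tool_pos: [0.4083, -0.095, 0.2725]
orientation: [180.0, 0.1, -165.0]
force: [0.4, -0.6, -0.1]
opening: 0.0438
gripper_force: 0.0
```

```bash
cat > e.py <<'E'
from h import *
o=ctrl.get_obs(); p=o['tool_pos']; print(o['clock'],p.round(4),o['orientation'],o['joint_pos'].round(1))
for n in('top','scene'):
    s=ctrl.snapshot(n)
    for k,z in(('cover',.0705),('bowl',.05),('lid_handle',.085)):
        try: print(n,k,disc(s,k,z))
        except Exception as e: print(n,k,e)
    if n=='top': a=cv2.resize(s['color'][160:235,230:360,::-1],(780,450))
    else: b=cv2.resize(s['color'][170:245,230:330,::-1],(200,150),interpolation=1)
    c=np.array([proj(s,[.426+.054*np.cos(t),.0772+.054*np.sin(t),.0705]) for t in np.linspace(0,6.28,90)]); print(c.min(0),c.max(0))
    print('handle px',proj(s,[.4097,-.2001,.084]))
a[:150,:200]=b
cv2.imwrite('pics/e.png',a)
E
python3 e.py
```

```text
10.2333 [ 0.4083 -0.095   0.2725] [ 1.79997672e+02  5.10114156e-02 -1.64992198e+02] [ 14.1  -3.7 -31.2  -0.  -62.4 -89.1]
top cover (0.75, ((0.4459378123283386, 0.08136332035064697), 0.04592421278357506), ((0.45452895760536194, 0.08346877247095108), (0.042409807443618774, 0.09331066906452179), 14.08800220489502))
top bowl list index out of range
top lid_handle (0.72, ((0.31593310832977295, 0.3889915645122528), 0.04814509302377701), ((0.3153567612171173, 0.3888910114765167), (0.08800012618303299, 0.09397229552268982), 8.367086410522461))
[237.91108088 192.67914521] [269.24332465 224.00739082]
handle px [334.43394658 214.77365229]
scene cover (0.96, ((0.42675742506980896, 0.08656049519777298), 0.060008447617292404), ((0.42217057943344116, 0.08790243417024612), (0.10405571013689041, 0.11206028610467911), 5.887845993041992))
scene bowl (0.57, ((0.41265061497688293, 0.12823590636253357), 0.033987559378147125), ((0.4083912670612335, 0.13351820409297943), (0.046255022287368774, 0.06687036156654358), 90.44515991210938))
scene lid_handle (0.6, ((0.49646446108818054, -0.15770873427391052), 0.10926052182912827), ((0.5033282041549683, -0.16293638944625854), (0.16328205168247223, 0.1928718239068985), 175.61865234375))
[259.64799801 196.50593894] [299.81293994 218.54725248]
handle px [318.93566208 162.03862423]
```

View pics/e.png

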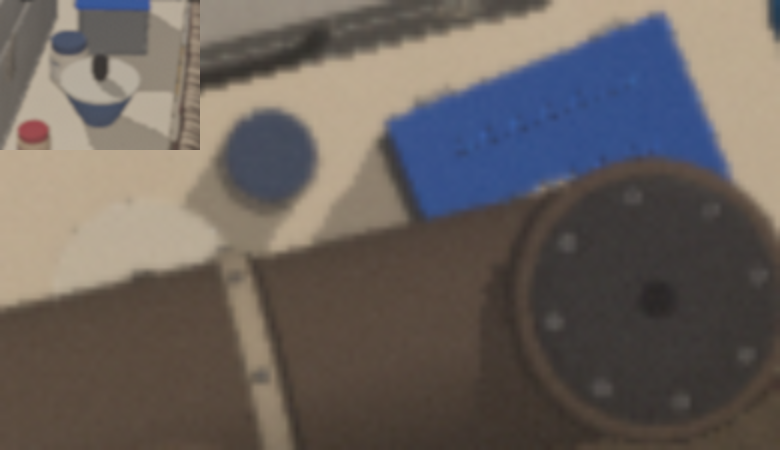

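The inset shows the cover seated and level on the bowl, with the arm hiding part of it in the top view. The handle model matches both images. Next I'll move over the handle and turn.

{"op": "send_rows", "data": {"deltas": [[[0.007,-0.026,0],-0.07],[[0.014,-0.052,0],-0.14],[[0.021,-0.078,0],-0.21],[[0.028,-0.104,0],-0.28],[[0.033,-0.13,0],-0.35]], "gripper": 0.35}}

```text
clock: 11.05
tool_pos: [0.4106, -0.2008, 0.2722]
orientation: [-180.0, 0.0, -133.1]
force: [1.3, 1.2, -0.1]
opening: 0.0307
gripper_force: 0.0
```

{"op": "send_rows", "data": {"deltas": [[[0,0,0],-0.07],[[0,0,0],-0.14],[[0,0,0],-0.22],[[0,0,0],-0.29],[[0,0,0],-0.37]]}}

```text
clock: 11.47
tool_pos: [0.4108, -0.1999, 0.2721]
orientation: [180.0, 0.0, -99.9]
force: [-0.4, -0.4, 0.2]
opening: 0.0304
gripper_force: 0.0
```

{"op": "send_rows", "data": {"deltas": [[[0,0,0],-0.07],[[0,0,0],-0.14],[[0,0,0],-0.22],[[0,0,0],-0.29],[[0,0,0],-0.37]]}}

```text
clock: 11.88
tool_pos: [0.4108, -0.1998, 0.2721]
orientation: [180.0, 0.0, -66.6]
force: [0.1, 0.2, -0.4]
opening: 0.031
gripper_force: 0.0
```

{"op": "send_rows", "data": {"deltas": [[[0,0,0.02],0],[[0,0,0.05],0],[[0,0,0.06],0],[[0,0,0.06],0],[[0,0,0.06],0]]}}

```text
clock: 12.3
tool_pos: [0.4106, -0.2005, 0.2244]
orientation: [179.9, 0.0, -66.9]
force: [-0.4, 0.0, 0.4]
opening: 0.0306
gripper_force: 0.0
```

```bash
cat > f.py <<'E'
from h import *
o=ctrl.get_obs(); p=o['tool_pos']; print(o['clock'],p.round(4),o['orientation'].round(2),o['joint_pos'].round(1),o['opening'])
print('shift',totool([.409-p[0],-.2015-p[1],.131-p[2]]))
s=ctrl.snapshot('scene'); print('tip',proj(s,p-[0,0,.066]),'handle',proj(s,[.409,-.2015,.084]))
cv2.imwrite('pics/f.png',cv2.resize(s['color'][110:210,240:360,::-1],None,fx=5,fy=5))
E
python3 f.py
```

```text
12.3 [ 0.4106 -0.2005  0.2244] [179.94   0.   -66.93] [ -1.2   3.1 -31.4   0.  -55.5  24.2] 0.03055416944326688
shift [0.0004 0.0023 0.1167]
tip [320.35096408 140.5536403 ] handle [319.2830249  161.90400103]
```

View pics/f.png

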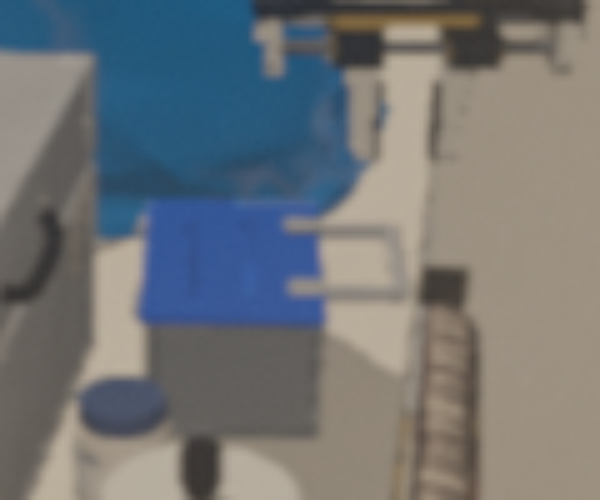

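Both fingers straddle the bar, which is at crop (398,262), in line with its middle. I'll go down and grip.

{"op": "send_rows", "data": {"deltas": [[[0,0.002,0.03],0],[[0,0.002,0.06],0],[[0,0.002,0.09],0],[[0,0.002,0.11],0],[[0,0.002,0.115],0]]}}

```text
clock: 12.77
tool_pos: [0.4083, -0.2014, 0.1309]
orientation: [179.9, 0.1, -67.0]
force: [-1.3, 0.8, -0.2]
opening: 0.0307
gripper_force: 0.0
```

{"op": "send_rows", "data": {"deltas": [[[0,0,0],0],[[0,0,0],0],[[0,0,0],0],[[0,0,0],0],[[0,0,0],0]], "gripper": 0}}

```text
clock: 13.18
tool_pos: [0.4098, -0.2016, 0.1334]
orientation: [-179.9, -0.1, -67.0]
force: [-0.5, 0.7, 5.5]
opening: 0.0091
gripper_force: 30.0
```

{"op": "send_rows", "data": {"deltas": [[[0,0,0],0],[[0,0,0],0],[[0,0,0],0],[[0,0,0],0],[[0,0,0],0]]}}

```text
clock: 13.6
tool_pos: [0.4098, -0.2016, 0.1333]
orientation: [-179.9, -0.1, -67.0]
force: [-0.3, 1.4, 7.4]
opening: 0.0087
gripper_force: 30.0
```

{"op": "send_rows", "data": {"deltas": [[[0,-0.0005,-0.0107],0],[[0,-0.0016,-0.0214],0],[[0,-0.0033,-0.032],0],[[0,-0.0055,-0.0425],0],[[0,-0.0083,-0.0529],0]]}}

```text
clock: 14.02
tool_pos: [0.416, -0.1989, 0.1759]
orientation: [-179.9, -0.1, -67.0]
force: [6.9, -0.3, -5.6]
opening: 0.0089
gripper_force: 30.0
```

{"op": "send_rows", "data": {"deltas": [[[0,-0.0033,-0.0102],0],[[0,-0.0071,-0.0202],0],[[0,-0.0115,-0.03],0],[[0,-0.0163,-0.0396],0],[[0,-0.0217,-0.0489],0]]}}

```text
clock: 14.43
tool_pos: [0.4317, -0.1922, 0.2149]
orientation: [-179.9, -0.1, -67.0]
force: [6.4, -1.8, -5.2]
opening: 0.0088
gripper_force: 30.0
```

{"op": "send_rows", "data": {"deltas": [[[0,-0.0058,-0.009],0],[[0,-0.0121,-0.0177],0],[[0,-0.0188,-0.0261],0],[[0,-0.026,-0.034],0],[[0,-0.0336,-0.0417],0]]}}

```text
clock: 14.85
tool_pos: [0.4553, -0.1822, 0.248]
orientation: [179.9, -0.0, -67.0]
force: [2.6, -5.3, -3.7]
opening: 0.0085
gripper_force: 30.0
```

{"op": "send_rows", "data": {"deltas": [[[0,0,0],0],[[0,0,0],0],[[0,0,0],0],[[0,0,0],0],[[0,0,0],0]]}}

```text
clock: 15.27
tool_pos: [0.4545, -0.1825, 0.2472]
orientation: [179.9, -0.0, -67.0]
force: [-0.3, -6.1, -0.5]
opening: 0.0091
gripper_force: 30.0
```

{"op": "send_rows", "data": {"deltas": [[[0,0,0],0],[[0,0,0],0],[[0,0,0],0],[[0,0,0],0],[[0,0,0],0]]}}

```text
clock: 15.68
tool_pos: [0.4545, -0.1825, 0.2471]
orientation: [179.9, -0.0, -67.0]
force: [0.8, -7.1, -0.1]
opening: 0.0083
gripper_force: 30.0
```

```bash
cat > g.py <<'E'
from h import *
o=ctrl.get_obs(); p=o['tool_pos']; print(o['clock'],p.round(4),o['force'].round(1))
h=np.array([.5607,-.1363]); print('lid deg z:',np.degrees(np.arcsin((p[2]-.049-.08)/.164)),'xy:',np.degrees(np.arccos(np.linalg.norm(h-p[:2])/.164)))
s=ctrl.snapshot('scene')
c=np.array([proj(s,[.426+.054*np.cos(t),.0772+.054*np.sin(t),.0705]) for t in np.linspace(0,6.28,90)]); m=ctrl.cut_out(s,'cover')[0]
ys,xs=np.nonzero(m['pixels']); print('cover',m['conf'],xs.min(),xs.max(),ys.min(),ys.max(),c.min(0),c.max(0))
cv2.imwrite('pics/g.png',cv2.resize(s['color'][110:250,220:360,::-1],(600,600)))
E
python3 g.py
```

```text
15.6833 [ 0.4545 -0.1825  0.2471] [ 0.8 -7.1 -0.1]
lid deg z: 46.08871592712421 xy: 45.09563605719345
cover 0.73 260 299 197 222 [259.64799801 196.50593894] [299.81293994 218.54725248]
```

View pics/g.png

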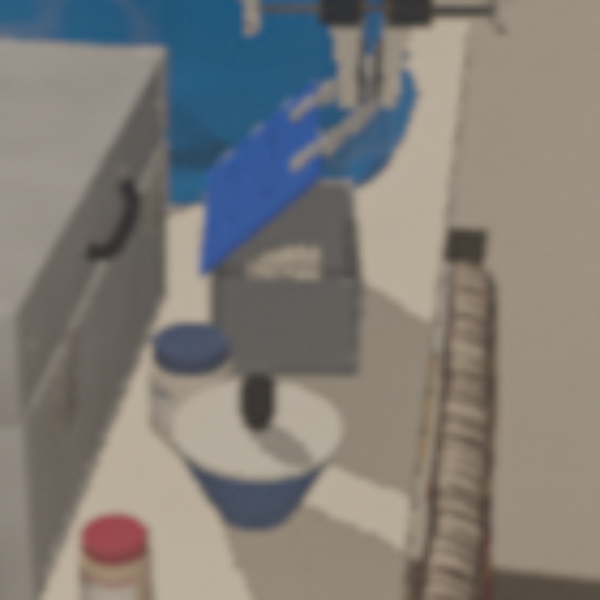

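The lid is held at about 45° by the bar at (370,100). The cover sits seated on the bowl at (258,430), and both jars are in place. Handing in.

```bash
python3 -c "
from plant import ctrl
print(ctrl.close_job())"
```

```text
the job is handed in; nothing more can be done
None
```

I put the cover on the bowl, where it looks seated and level, then raised the box lid to about 45° and handed in with the gripper holding it; the hand-in gave no verdict.

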